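# Point out a dowel and the hole it fits

## Robot

A 6-joint arm with a two-finger parallel gripper is mounted at the origin on the work surface; the furniture and walls round the work are solid. World frame = base frame: x ahead of the robot, y to its left, z up, the work surface at z = 0. Lengths are in m, angles in rad, forces in N, time in s.
With the tool pointing down it reaches from about 0.325 to 1 m from the base axis. Payload 5.1 kg.
Tool frame: the origin (TCP) lies midway between the tips of the shut fingers; the grasp point (between the pads) lies 19 mm behind it; z points along the fingers, x is the direction in which the jaws open and shut, and the axes are right-handed (so a half turn about z gives the same grasp; the last joint's range is limited). The gripper opens to 85 mm and grips with 20 to 120 N. Pads are 22 mm wide; open, the fingers measure 114 mm over their backs; the gripper's body (76 mm by 85 mm) begins 54 mm behind the grasp point. The pads swing forward as they close: fully open they stand 13 mm farther back than shut.
Start: joints at [1.266, 0.124, 1.65, -0, 1.367, -0.083], TCP at [0.143, 0.634, 0.231] pointing down, gripper open.
Joint ranges: [-2.61, 2.61], [-1.02, 2.33], [0.03, 2.71], [-1.35, 4.49], [0.32, 2.68], [-2.91, 2.91]. Speed limits (rad/s): [2.57, 2.57, 3.14, 3.14, 3.14, 3.14].

## Interface

Orientations are given as a unit quaternion [x, y, z, w].
In Python, from workcell import manip, cams gives the robot as it stands.
- The arm moves only by the tool carry_out, never from a script. Its argument "increments" is a list of rows, each a list of 4 numbers: the shift along the tool's x, y, z in cm, then the turn about the tool's z in rad. A call has 1 to 20 rows; each row shifts and turns the commanded pose from where the row before left it, along the tool's axes as they then stand; what a row does not reach is not made up. A row lasts 1/8 s, in which the tool goes at most 62.5 mm and 10.7 degrees, less where a joint would pass 70% of its speed; a pose out of reach is approached as far as the arm can. A call is refused whole if a number of a shift passes 6.25 or a number of a turn 0.188, either way. A call with a gripper value outside its range is refused whole. "hand" is the closure, from 0 (fully open) to 1 (shut), set as the call begins (left out, the last holds). The fingers move at their own pace and stop on an object; "force" is the grip in N (left out, the last holds). Time passes only in rows, so rows that do not move let the fingers close. It gives the time, the measured TCP pose, the force and the opening at its end, in the units of the state.
- manip.read_state(): the state, without advancing time (a new reading comes with each control period).
- cams.get_image(name): name is "scene" or "top"; returns the picture (480x640x3 uint8, blue, green, red); there is no depth.
- cams.camera_params(name): a dict with "fx", "fy", "cx", "cy" (pixels), "cam_to_world" (4x4, takes a point from camera to world coordinates). Camera axes: x right, y down, z forward; pixel columns grow to the right and rows downward; lengths in m; the calibration is good to about 2 mm. A picture is of the moment at which its call begins. camera_params takes no time and is no camera call.
- manip.sign_off(): hands the job in, once; it reports no verdict.
The state is a dict: "clock": time; "joint_positions": joint angles; "joint_velocities": joint speeds; "effort": joint torques, N m; "tool_pos": TCP position; "ee_rot": TCP orientation; "wrist_force": force on the tool from outside, world axes, zero at the start; "ft_torque": the same for the moment, N m; "opening": opening from 0.0 (shut) to 1.0 (fully open).
Only numpy, scipy, OpenCV 4.12 (cv2) and the standard library are available. Lean on these libraries where they do the work, as an engineer would, in place of code of your own. Each camera call takes 0.05 s, during which the arm holds its last target.

## Task

Show a colleague which dowel goes where: point from above at the middle of the thinner of the two dowels, fingertips about two to three centimetres over it, and stay there for about two seconds. Then point the same way, again for about two seconds, at the hole in the drilled wooden block that this dowel fits snugly, and finish while still pointing there. Touch and move nothing, and do not bring the fingertips down over the other dowel or any other hole.

Things in the scene. Friction and masses are not known exactly. Their poses are not given: they have to be found in the camera images.
- thin_dowel: the thinner dowel: a pale fluted wooden rod, 13 mm thick and 180 mm long, lying loose on the bench to the right of the open wooden carcase. Origin: the middle of its length, on the underside (on the bench); its y axis runs along the rod; its top is 13 mm above the origin
- thick_dowel: the other dowel: a smooth pale rod, 20 mm thick and 180 mm long, also loose on the bench right of the carcase. The two dowels may have swapped places. Origin: the middle of its length, on the underside; y axis along the rod
- block: the drilled sizing block: a loose wooden bar 56 x 200 x 30 mm lying flat in the far bay of the open carcase, at any yaw, with four round through holes in a row along its length, 48 mm apart, in order of size 10, 14, 21 and 27 mm. Origin: centre of its underside; y axis along the row, towards the smallest hole; top face 30 mm above the bench. The carcase's rails round the bay are 18 mm thick and stand 99 mm above the bench, so cross them high
- block_hole0 (a point): centre of the mouth of the 10 mm hole, on the block's top face (30 mm above the bench)
- block_hole1 (a point): centre of the mouth of the 14 mm hole, on the top face (30 mm above the bench): the 13 mm dowel fits this one snugly
- block_hole2 (a point): centre of the mouth of the 21 mm hole, on the top face
- block_hole3 (a point): centre of the mouth of the 27 mm hole, on the top face
- offcut: bystander: wooden offcut 40 x 85 x 30 mm on the bench right of the carcase; origin under its centre
- gauge: bystander: wooden marking gauge, 60 x 209 x 71 mm, in the far bay of the carcase along its left rail; origin under its centre

How it is judged:
On the way, in this order (a step that is already met when the one before it is completed fails the run):
1. the fingertips point at the middle of the thinner dowel from just above it and stay there (horizontal distance between the grasp point and thin_dowel below 0.025 m and z of the grasp point in the frame of thin_dowel between 0.025 and 0.081 m), for 1.5 s.
2. the fingertips point at the 14 mm hole from just above it and stay there (horizontal distance between the grasp point and block_hole1 below 0.018 m and z of the grasp point in the frame of block_hole1 between 0.012 and 0.068 m), for 1.5 s.
At the end, for the whole second after the job is handed in: the grasp point is still over the 14 mm hole, within 18 mm sideways and 12 to 68 mm above the block's top (the fingertips reach about 19 mm farther down), nothing is touched, and the dowels, block and bystanders lie at rest within 6 mm of where they started (all of step 2 and distance of each of thin_dowel, thick_dowel, block, offcut, gauge from where it was at the start of the episode below 0.006 m and linear speed of each of thin_dowel, thick_dowel, block, offcut, gauge below 0.02 m/s).
It fails at once if the robot touches anything (contact force between any of the fingers, the arm and anything else above 0.5 N).
It fails at once if a dowel, the block or a bystander is moved or lifted more than 6 mm (distance of any of thin_dowel, thick_dowel, block, offcut, gauge from where it was at the start of the episode above 0.006 m).
It fails at once if the fingertips come down over the middle of the thicker dowel (horizontal distance between the grasp point and thick_dowel below 0.025 m and height (world z) of the grasp point below 0.088 m).
It fails at once if the fingertips come down over a wrong hole ((horizontal distance between the grasp point and block_hole0 below 0.018 m and height (world z) of the grasp point below 0.098 m) or (horizontal distance between the grasp point and block_hole2 below 0.018 m and height (world z) of the grasp point below 0.098 m) or (horizontal distance between the grasp point and block_hole3 below 0.018 m and height (world z) of the grasp point below 0.098 m)).
It also fails if it takes over 43 s, if anything falls off the work surface, if the arm or the gripper's body presses on something with over 40 N, if the wrist force passes 120 N, or if a joint passes its speed limit or range.

## Working session

There is one attempt and no reset: what is moved stays moved. The work goes in short steps, Python scripts to look and compute and a tool call to move; the robot and the scene stay as the last step left them, time stands still between calls to the robot, and variables do not carry over. Pictures are saved under pics/ and viewed, and the job is handed in when it is done.

Besides the shell and the picture viewer there is one more tool, called after "Emit:" in YAML: its name, and indented under it one key for each argument. carry_out: Moves the arm, as the interface text tells. Its arguments: {"type":"object","properties":{"increments":{"type":"array","items":{"type":"array","items":{"type":"number"}}},"hand":{"type":"number"},"force":{"type":"number"}},"required":["increments"]}

```bash
mkdir -p pics; python3 - <<'E'
from workcell import manip, cams
import cv2, numpy as np
for n in ("scene","top"):
    cv2.imwrite(f"pics/{n}0.png",cams.get_image(n))
    p=cams.camera_params(n); print(n,p["fx"],p["fy"],p["cx"],p["cy"]); print(np.round(p["cam_to_world"],4))
s=manip.read_state(); print(s)
E
```

```text
scene 619.0527474966167 619.0527474966167 320.93719638345607 246.2759109528601
[[-0.5738 -0.6066  0.5503 -0.521 ]
 [-0.8189  0.4136 -0.3979  0.8626]
 [ 0.0137 -0.679  -0.734   1.4045]
 [ 0.      0.      0.      1.    ]]
top 561.0048970221783 561.0048970221783 301.42856147099434 241.65731401792127
[[-0.025  -0.9895  0.142   0.2915]
 [-0.9997  0.0244 -0.0055  0.1083]
 [ 0.002  -0.1421 -0.9898  1.5552]
 [ 0.      0.      0.      1.    ]]
{'clock': 0.1, 'joint_positions': array([ 1.26643548e+00,  1.24435708e-01,  1.65155500e+00, -2.03807370e-05,
        1.36751660e+00, -8.26119635e-02]), 'joint_velocities': array([-0.00109107, -0.00088212, -0.00329939, -0.00012008,  0.00110226,
       -0.00038154]), 'effort': array([ 1.75278283e-04, -4.24932110e+01, -3.66653645e+01, -1.58670478e-04,
        4.01403842e-03, -2.04388851e-05]), 'tool_pos': array([0.14283013, 0.63353504, 0.23016828]), 'ee_rot': array([ 7.81002838e-01,  6.24526742e-01, -7.88891002e-04,  5.42417696e-04]), 'wrist_force': array([ 0.32719268,  0.34279757, -1.06402448]), 'ft_torque': array([-0.02388927,  0.01503967,  0.03009813]), 'opening': 0.9998731254359536}
```

View pics/scene0.png

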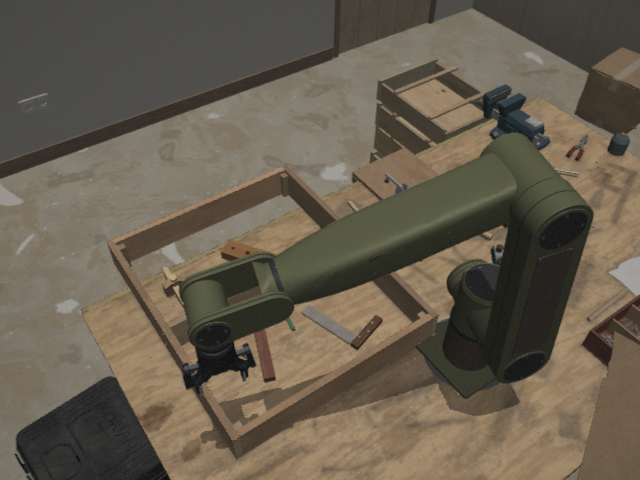

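View pics/top0.png

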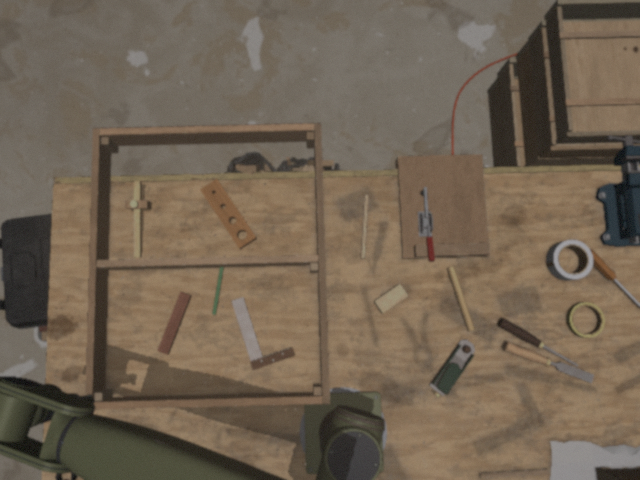

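The top view shows the drilled block around (229,214). The dowel candidates are at (364,226) and (461,299), the offcut is at (391,298) and the gauge at (137,218). I'll zoom in and measure.

```bash
cat > h.py <<'E'
import numpy as np
from workcell import cams
def cast(n,uv,z):
    p=cams.camera_params(n);T=np.array(p["cam_to_world"])
    d=T[:3,:3]@np.array([(uv[0]-p["cx"])/p["fx"],(uv[1]-p["cy"])/p["fy"],1])
    o=T[:3,3]; return o+d*(z-o[2])/d[2]
E
python3 - <<'E'
import cv2,numpy as np
from h import cast
im=cv2.imread("pics/top0.png")
a=cv2.resize(im[170:260,195:275],None,fx=6,fy=6,interpolation=cv2.INTER_CUBIC)
cv2.imwrite("pics/blk.png",a)
b=cv2.resize(im[185:340,340:490],None,fx=3.8,fy=3.8,interpolation=cv2.INTER_CUBIC)
cv2.imwrite("pics/dow.png",b)
hsv=cv2.cvtColor(im,cv2.COLOR_BGR2HSV)
for nm,(u,v) in dict(d1=(364,226),d1b=(365,210),d2=(461,299),d2b=(456,284),blk=(225,208),bench=(345,230),off=(391,298)).items(): print(nm,hsv[v,u])
E
```

```text
d1 [ 19  61 146]
d1b [ 17  66 146]
d2 [ 18  93 150]
d2b [ 18  92 149]
blk [ 15 118 127]
bench [ 17  88 139]
off [ 21  62 157]
```

View pics/blk.png

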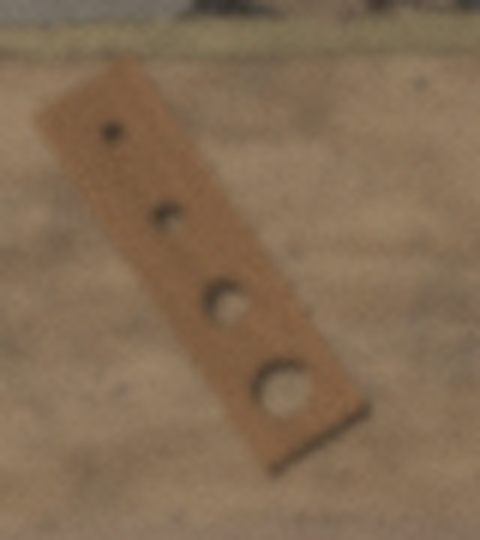

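View pics/dow.png

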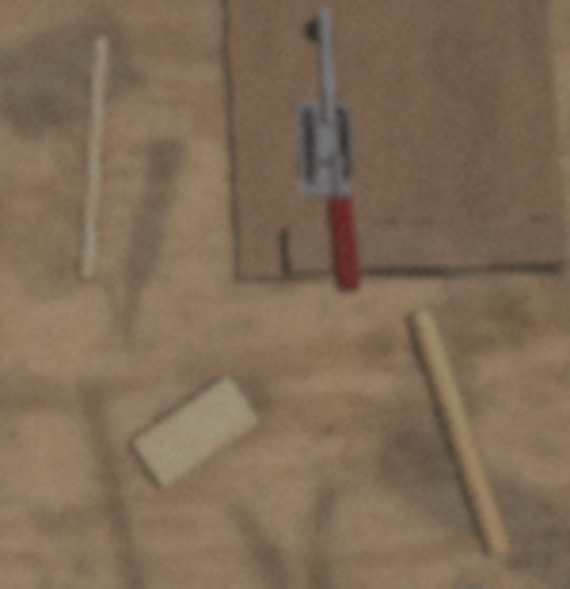

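The first crop shows four holes, with the 14 mm one second from the far end at about crop (168,215), which is image (223,206). In the second crop the left rod is clearly the thinner one (about 13 px against 24 px wide at the same zoom). Next I'll locate both by mask.

```bash
python3 - <<'E'
import cv2,numpy as np
from h import cast
im=cv2.imread("pics/top0.png")
lab=cv2.cvtColor(im,cv2.COLOR_BGR2HSV).astype(int)
def blob(mask,box,name):
    u0,v0,u1,v1=box; m=np.zeros(mask.shape,np.uint8); m[v0:v1,u0:u1]=mask[v0:v1,u0:u1]
    m=cv2.morphologyEx(m,cv2.MORPH_CLOSE,np.ones((3,3)))
    c=max(cv2.findContours(m,0,2)[0],key=cv2.contourArea); r=cv2.minAreaRect(c); print(name,r); return r
S=cv2.GaussianBlur(im,(3,3),0); S=cv2.cvtColor(S,cv2.COLOR_BGR2HSV)
blk=blob(((S[...,1]>103)*255).astype(np.uint8),(197,172,262,254),"blk")
r1=blob((((S[...,1]<77)&(S[...,2]>125))*255).astype(np.uint8),(352,188,376,266),"d1")
r2=blob((((S[...,2]>142)&(S[...,0]>16))*255).astype(np.uint8),(444,260,478,338),"d2")
for nm,ends,z in (("thin",((366.3,195.5),(363,257.5)),.0065),("thick",((451,267.5),(471,329.5)),.01)):
    A,B=[cast("top",e,z) for e in ends]; print(nm,A,B,(A+B)/2,np.linalg.norm(A-B))
print("thin by mask",cast("top",r1[0],.0065))
bp=[cast("top",p,.03) for p in cv2.boxPoints(blk)]; print("corners",np.round(bp,4))
# hole centres by eye (crop px)
for nm,c in dict(h0=(111,131),h1=(168,215),h2=(226,301),h3=(283,387)).items():
    uv=(195+(c[0]+.5)/6-.5,170+(c[1]+.5)/6-.5); print(nm,uv,cast("top",uv,.03))
# crop corners of the top face
P=[cast("top",(195+x/6-.4,170+y/6-.4),.03) for x,y in((36,114),(126,57),(371,403),(273,466))]
P=np.array(P);print(P.round(4));c=P.mean(0);d=(P[0]+P[1]-P[2]-P[3]);d/=np.linalg.norm(d);print("c",c,"h1 from block",c+.024*d, np.linalg.norm(P[1]-P[2]),np.linalg.norm(P[0]-P[1]))
E
```

```text
blk ((227.84613037109375, 213.26919555664062), (71.83367156982422, 21.07860565185547), 56.30992889404297)
d1 ((364.3755798339844, 226.4915313720703), (5.396562576293945, 63.194190979003906), 3.9004933834075928)
d2 ((461.4500427246094, 297.8500061035156), (65.1429214477539, 2.8460493087768555), 71.56504821777344)
thin [ 0.64080864 -0.08666135  0.0065    ] [ 0.46505872 -0.07020143  0.0065    ] [ 0.55293368 -0.07843139  0.0065    ] 0.17651901669494272
thick [ 0.43083145 -0.31204156  0.01      ] [ 0.26025119 -0.35586217  0.01      ] [ 0.34554132 -0.33395187  0.01      ] 0.17611891527725743
thin by mask [ 0.55227616 -0.07759833  0.0065    ]
corners [[0.6647 0.3807 0.03  ]
 [0.697  0.3318 0.03  ]
 [0.5255 0.2229 0.03  ]
 [0.4943 0.2714 0.03  ]]
h0 (213.08333333333334, 191.41666666666666) [0.65756696 0.34196437 0.03      ]
h1 (222.58333333333334, 205.41666666666666) [0.61720219 0.31575455 0.03      ]
h2 (232.25, 219.75) [0.5761788  0.28927873 0.03      ]
h3 (241.75, 234.08333333333331) [0.53546536 0.26345397 0.03      ]
[[0.6664 0.3767 0.03  ]
 [0.6926 0.3349 0.03  ]
 [0.527  0.2232 0.03  ]
 [0.499  0.2683 0.03  ]]
c [0.59625117 0.30075861 0.03      ] h1 from block [0.61627608 0.31398747 0.03      ] 0.19971908563788449 0.049308980114135446
```

Two independent hole estimates agree to about 2 mm: hole1 is at about (0.617, 0.315) and the thin dowel's middle at about (0.5525, -0.078). I'll move high, with the hand shut.

Emit:
carry_out:
  increments:
    - [-1,1,0,0]
    - [-2,2,0,0]
    - [-3,3,0,0]
    - [-3.5,3.1,0,0]
    - [-3.5,3.1,0,0]
    - [-3.5,3.1,0,0]
    - [-3.5,3.1,0,0]
    - [-3.5,3.1,0,0]
    - [-3.5,3.1,0,0]
    - [-3.5,3.1,0,0]
    - [-3.5,3.1,0,0]
    - [-3.5,3.1,0,0]
    - [-3.5,3.1,0,0]
    - [-3.5,3.1,0,0]
    - [-3.5,3.1,0,0]
    - [-3.5,3.1,0,0]
    - [-3.5,3.1,0,0]
    - [-3,3,0,0]
    - [-2,2,0,0]
    - [0,0,0,0]
  hand: 1

```text
clock: 2.6
tool_pos: [0.5415, -0.0726, 0.2309]
ee_rot: [0.782, 0.623, -0.0, -0.0]
wrist_force: [-0.7, 0.5, 0.2]
opening: -0.002
```

```bash
cat > go.py <<'E'
import sys,numpy as np
from scipy.spatial.transform import Rotation as R
from workcell import manip
s=manip.read_state(); r=R.from_quat(s["ee_rot"])
t=np.array([float(a) for a in sys.argv[1:4]])
print(s["clock"],s["tool_pos"],s["opening"],s["wrist_force"],r.as_matrix().round(3)[:,2])
print("cm in tool axes",(r.inv().apply(t-s["tool_pos"])*100).round(2))
E
python3 go.py 0.5525 -0.078 0.038
python3 - <<'E'
from workcell import cams
import cv2
for n in("top","scene"): cv2.imwrite(f"pics/{n}1.png",cams.get_image(n))
E
```

```text
2.6 [ 0.54145414 -0.07264814  0.23085513] -0.0021292403865985346 [-0.73251348  0.47597937  0.17698928] [-0.001  0.    -1.   ]
cm in tool axes [-0.27  1.22 19.28]
```

View pics/scene1.png

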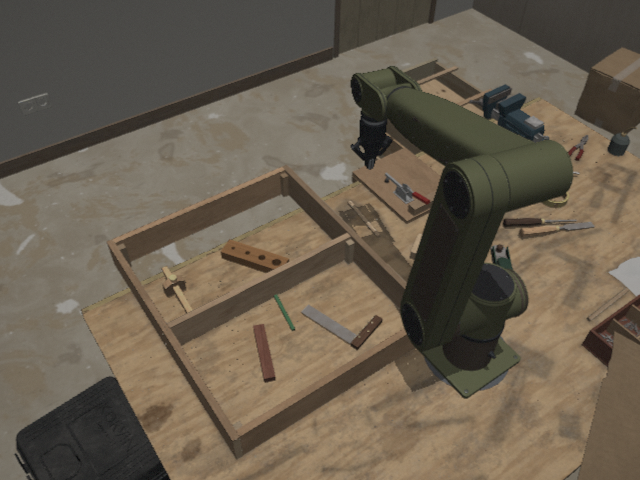

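View pics/top1.png

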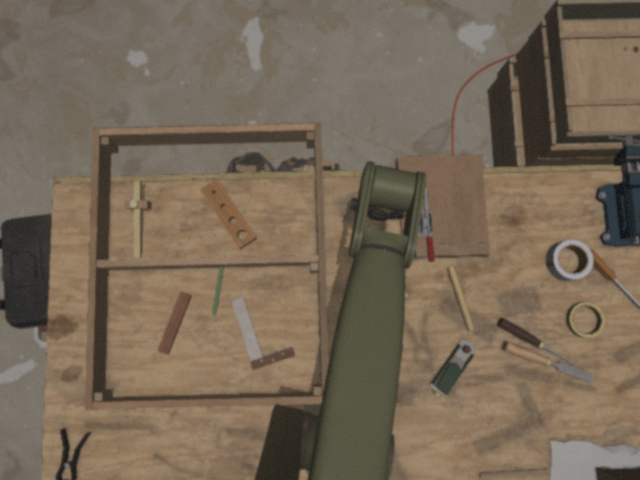

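The hand is shut above the thin dowel, and the scene view at (255,257) now shows the block unobstructed. I'll use it to cross-check the hole position.

```bash
python3 - <<'E'
import cv2
im=cv2.imread("pics/scene1.png")
cv2.imwrite("pics/blk2.png",cv2.resize(im[230:285,212:302],None,fx=8,fy=8,interpolation=cv2.INTER_CUBIC))
E
```

```text
(no output)
```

View pics/blk2.png

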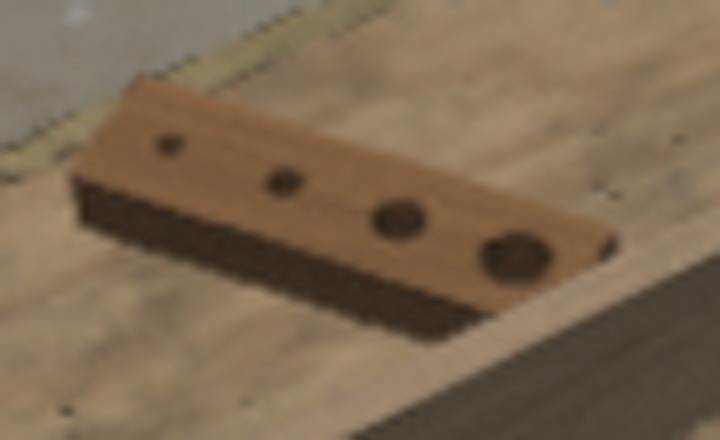

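Emit:
carry_out:
  increments:
    - [-0.1,0.4,2,0]
    - [-0.1,0.4,3,0]
    - [-0.1,0.4,3,0]
    - [0,0,3,0]
    - [0,0,3,0]
    - [0,0,2.5,0]
    - [0,0,1.5,0]
    - [0,0,1,0]
    - [0,0,0.3,0]
    - [0,0,0,0]
    - [0,0,0,0]

```text
clock: 4.08
tool_pos: [0.5535, -0.0767, 0.0393]
ee_rot: [0.781, 0.624, 0.001, 0.001]
wrist_force: [-0.9, 0.5, 0.2]
opening: 0.004
```

The scene crop shows hole1 at about (284,183). Now I'll hold still for over 2 s, with the tip about 26 mm above the dowel's top.

Emit:
carry_out:
  increments:
    - [0,0,0,0]
    - [0,0,0,0]
    - [0,0,0,0]
    - [0,0,0,0]
    - [0,0,0,0]
    - [0,0,0,0]
    - [0,0,0,0]
    - [0,0,0,0]
    - [0,0,0,0]
    - [0,0,0,0]
    - [0,0,0,0]
    - [0,0,0,0]
    - [0,0,0,0]
    - [0,0,0,0]
    - [0,0,0,0]
    - [0,0,0,0]
    - [0,0,0,0]

```text
clock: 6.2
tool_pos: [0.5528, -0.0765, 0.0383]
ee_rot: [0.781, 0.624, 0.0, 0.0]
wrist_force: [0.1, -0.3, -0.1]
opening: 0.001
```

```bash
python3 - <<'E'
from h import cast
print("h1 scene",cast("scene",(212+284.5/8-.5,230+183.5/8-.5),.03))
from workcell import cams
import cv2
im=cams.get_image("scene");cv2.imwrite("pics/scene2.png",cv2.resize(im[100:260,300:460],None,fx=3.5,fy=3.5,interpolation=cv2.INTER_CUBIC))
E
python3 go.py 0.6165 0.315 0.24
```

```text
h1 scene [0.61346051 0.31448528 0.03      ]
6.25 [ 0.55273144 -0.07649909  0.03831083] 0.0010121350981603797 [-0.30673019  0.27660533  0.02145931] [-0. -0. -1.]
cm in tool axes [ 39.59  -2.39 -20.17]
```

View pics/scene2.png

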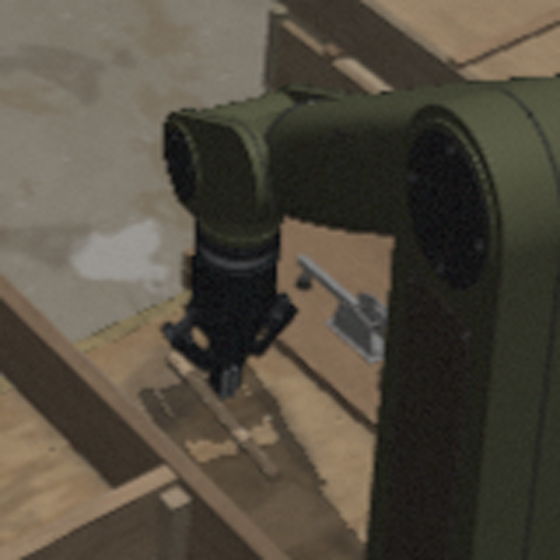

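The fingertips are over the middle of the thin dowel, and the scene view puts hole1 within 3 mm of the top view. Next: straight up, then across high.

Emit:
carry_out:
  increments:
    - [0,0,-1,0]
    - [0,0,-2,0]
    - [0,0,-3,0]
    - [0,0,-3,0]
    - [0,0,-3,0]
    - [0,0,-3,0]
    - [0,0,-3,0]
    - [0,0,-1.5,0]
    - [0,0,-0.5,0]
    - [0,0,0,0]

```text
clock: 7.5
tool_pos: [0.5524, -0.0764, 0.2379]
ee_rot: [0.781, 0.624, -0.0, -0.0]
wrist_force: [-0.1, 0.6, -0.7]
opening: 0.004
```

Emit:
carry_out:
  increments:
    - [1,0,0,0]
    - [2,-0.2,0,0]
    - [3,-0.2,0,0]
    - [3,-0.2,0,0]
    - [3,-0.2,0,0]
    - [3,-0.2,0,0]
    - [3,-0.2,0,0]
    - [3,-0.2,0,0]
    - [3,-0.2,0,0]
    - [3,-0.2,0,0]
    - [3,-0.2,0,0]
    - [3,-0.2,0,0]
    - [3,-0.2,0,0]
    - [2,-0.1,0,0]
    - [1,0,0,0]
    - [0.5,0,0,0]
    - [0,0,0,0]
    - [0,0,0,0]

```text
clock: 9.75
tool_pos: [0.6153, 0.3136, 0.2384]
ee_rot: [0.781, 0.624, -0.0, 0.0]
wrist_force: [0.5, 0.2, 0.9]
opening: 0.001
```

```bash
python3 go.py 0.6155 0.315 0.055
```

```text
9.75 [0.61534779 0.31363944 0.23844811] 0.0006448977959224111 [0.51702355 0.16692485 0.86875038] [ 0. -0. -1.]
cm in tool axes [ 0.14 -0.02 18.34]
```

Emit:
carry_out:
  increments:
    - [0.1,0,1,0]
    - [0,0,2,0]
    - [0,0,3,0]
    - [0,0,3,0]
    - [0,0,3,0]
    - [0,0,3,0]
    - [0,0,1.8,0]
    - [0,0,1,0]
    - [0,0,0.5,0]
    - [0,0,0,0]
    - [0,0,0,0]

```text
clock: 11.12
tool_pos: [0.6162, 0.3156, 0.0566]
ee_rot: [0.781, 0.625, 0.001, 0.0]
wrist_force: [-0.2, -0.0, 0.1]
opening: -0.001
```

Emit:
carry_out:
  increments:
    - [0,0,0,0]
    - [0,0,0,0]
    - [0,0,0,0]
    - [0,0,0,0]
    - [0,0,0,0]
    - [0,0,0,0]
    - [0,0,0,0]
    - [0,0,0,0]
    - [0,0,0,0]
    - [0,0,0,0]
    - [0,0,0,0]
    - [0,0,0,0]
    - [0,0,0,0]
    - [0,0,0,0]
    - [0,0,0,0]
    - [0,0,0,0]
    - [0,0,0,0]

```text
clock: 13.25
tool_pos: [0.6154, 0.3153, 0.0553]
ee_rot: [0.781, 0.625, -0.0, -0.0]
wrist_force: [0.8, 0.0, -1.0]
opening: -0.001
```

```bash
python3 - <<'E'
from workcell import cams
import cv2
im=cams.get_image("scene");cv2.imwrite("pics/scene3.png",cv2.resize(im[150:300,180:340],None,fx=4,fy=4,interpolation=cv2.INTER_CUBIC))
E
python3 go.py 0.6155 0.315 0.055
```

```text
13.3 [0.61546733 0.31531963 0.05532738] 0.001568361175389887 [0.63888822 0.79218409 0.8804459 ] [ 0.  0. -1.]
cm in tool axes [-0.03  0.01  0.03]
```

View pics/scene3.png

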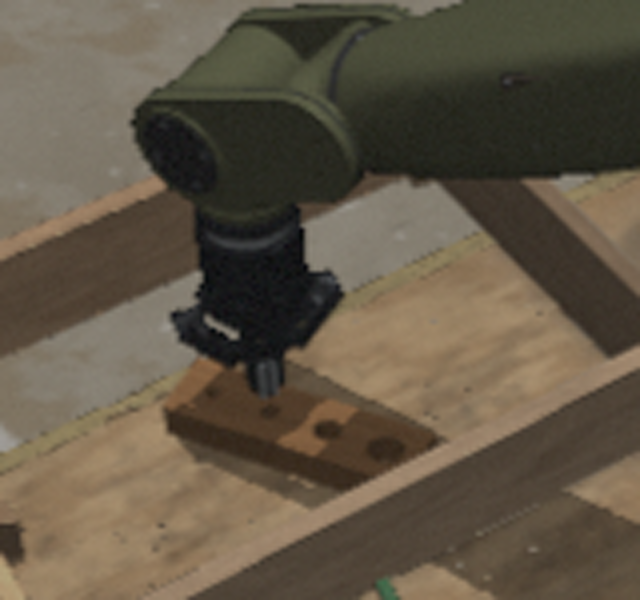

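The fingertips hover right over the second hole, the 14 mm one, at crop (270,411). The block has not moved, so I'm handing in.

```bash
python3 -c "
from workcell import manip; print(manip.sign_off())"
```

```text
the job is handed in; nothing more can be done
None
```

I pointed the shut fingertips at the middle of the thinner dowel for just over 2 s, then at the 14 mm hole for just over 2 s. I handed the job in at 13.3 s with the arm still over the hole; the hand-in gave no verdict.

- **Thin dowel:** the fingertips stopped about 25 mm above its top, at (0.553, -0.077). The dowel's middle measured (0.5525, -0.078), from the top view only.
- **14 mm hole:** I crossed the carcase rail high and came straight down. The fingertips ended at (0.6155, 0.315), about 25 mm above the block's top.
- **Hole position:** the top view and the side-on scene view put the hole within about 4 mm of each other, and I aimed between them.
- **Last checks:** the final picture shows the fingertips over the second-smallest hole with the block where it was. Wrist force readings stayed around 1 N or less, about the same as at the start, so there was no sign of contact. I did not re-measure the other objects.

No check failed. The two dowel lengths measured 176 to 177 mm against the stated 180 mm, which is within what blurred ends would give.

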